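# Sort the loose bolts and pipe sleeves under the wire shelf and click the tally counter

### The job

Clear the loose hardware off the bench: put both hex bolts into the round tin and both pipe sleeves into the square wooden crate, which stand under the wire shelf. When all four are put away, book the lot by pressing the tally counter's plunger all the way down until you feel its stop, without leaning hard on it, and let it spring up again. Leave everything else on the bench where it is.

Things in the scene. Friction and masses are not known exactly. Their poses are not given: they have to be found in the camera images.
- shelf: Fixed wire shelf 420 wide (y), 198 deep (x, away from the robot). Wires along y, 22 apart, undersides 277 mm above the bench; side wires and legs (10 mm) at y +-210. Origin: on the bench under the middle of the front wire; z up. Both bins stand beneath, fronts about level with that wire: reach them from the robot's side, tool leaning some 40 deg, fingertips along +x.
- tin: Fixed round open steel tin, outer diameter 124 mm, wall 4 mm, 55 mm high, floor 4 mm thick, under the shelf, left or right. Its centre is 45 to 65 mm behind the shelf's front wire. Origin: centre of its underside, on the bench; z up.
- crate: Fixed square open wooden crate, outside 130 x 130 mm, wall and floor 7 mm, 55 mm high, under the shelf beside the tin. Its centre is 45 to 65 mm behind the shelf's front wire. Origin: centre of its underside, on the bench; x and y along its sides (parallel to the shelf's), z up.
- bolt_a: Loose steel hex bolt, about 90 g, lying: shank 14 mm thick, 50 long; hexagon head 22 across flats, 10 thick. Origin: on the bench under the shank, 15 mm from the head's underside; x along the shank from head (-25 to -15 mm) to tip (+35 mm); z up. The shank's axis is about 10 mm above the bench at the origin and slopes 4.6 deg down to the tip.
- bolt_a_mid (a point): The point of bolt_a on the shank's axis 15 mm from the underside of the head, near its centre of mass (9.8 mm above its origin).
- bolt_b: Loose steel hex bolt, about 90 g, lying: shank 14 mm thick, 50 long; hexagon head 22 across flats, 10 thick. Origin: on the bench under the shank, 15 mm from the head's underside; x along the shank from head (-25 to -15 mm) to tip (+35 mm); z up. The shank's axis is about 10 mm above the bench at the origin and slopes 4.6 deg down to the tip.
- bolt_b_mid (a point): The point of bolt_b on the shank's axis 15 mm from the underside of the head, near its centre of mass (9.8 mm above its origin).
- sleeve_a: Loose short steel pipe sleeve (plain open tube), about 100 g, standing on end: outer diameter 34 mm, bore 25 mm, 40 mm tall. Origin: centre of its lower end; z along the tube.
- sleeve_a_mid (a point): Middle of sleeve_a, on the tube's axis 20 mm above its origin.
- sleeve_b: Loose short steel pipe sleeve (plain open tube), about 100 g, standing on end: outer diameter 34 mm, bore 25 mm, 40 mm tall. Origin: centre of its lower end; z along the tube.
- sleeve_b_mid (a point): Middle of sleeve_b, on the tube's axis 20 mm above its origin.
- counter: Fixed grey tally counter: a box 70 x 60 mm, 40 mm high, with a 6 mm collar and a vertical spring plunger on top. Origin: centre of its underside, on the bench.
- plunger (a joint): Travel of the counter's plunger: 0 when up, 0.010 m when fully down on its stop. The spring pushes back with about 2.4 N at the start and 8.4 N at the stop, and lifts the plunger again by itself.
- plunger_top (a point): Centre of the top of the plunger's round steel head (28 mm diameter, 7 mm thick), 65 mm above the bench when up; it moves straight down when pressed.
- tape: Bystander: tape measure, black case 66 x 34 mm, 62 mm high, standing. Origin: centre of its underside.
- offcut: Bystander: wood offcut 70 x 45 x 35 mm (high). Origin: centre of its underside.
- wrench: Bystander: steel wrench 150 mm long lying along its x, right and near the robot.
- screwdriver: Bystander: screwdriver lying along its x, right of the shelf.
- glue: Bystander: white bottle 60 mm in diameter, 160 mm tall, far left. Origin: centre of its underside.
- mug: Bystander: white mug 80 mm in diameter, 90 mm tall, far right. Origin: centre of its underside.
- jar: Bystander: lidded glass jar 60 mm in diameter, 70 mm tall, left and near the robot. Origin: centre of its underside.

How it is judged:
On the way, in this order (a step that is already met when the one before it is completed fails the run):
1. both bolts lie in the tin and both sleeves in the crate, let go (horizontal distance between each of bolt_a_mid, bolt_b_mid and tin below 0.058 m and height (world z) of each of bolt_a_mid, bolt_b_mid, sleeve_a_mid, sleeve_b_mid below 0.052 m and x of sleeve_a_mid in the frame of crate between -0.06 and 0.06 m and y of sleeve_a_mid in the frame of crate between -0.06 and 0.06 m and x of sleeve_b_mid in the frame of crate between -0.06 and 0.06 m and y of sleeve_b_mid in the frame of crate between -0.06 and 0.06 m and contact force between the fingers and bolt_a below 0.1 N and contact force between the fingers and bolt_b below 0.1 N and contact force between the fingers and sleeve_a below 0.1 N and contact force between the fingers and sleeve_b below 0.1 N), for 0.2 s.
2. then the counter's plunger is pressed down to its stop (value of joint plunger above 0.009 m), for 0.05 s.
At the end, for the whole second after the job is handed in: Bolts in the tin (middle within 58 mm of its axis), sleeves in the crate (middle within 60 mm of its centre along each side), all lower than 52 mm, let go and at rest; plunger up again (within 2 mm) after being pressed to within 1 mm of its stop once all four were put away (all of step 1 and linear speed of each of bolt_a, bolt_b, sleeve_a, sleeve_b below 0.03 m/s and value of joint plunger below 0.002 m); the robot touches nothing.
It fails at once if a bystander is shifted by more than 30 mm (distance of any of tape, offcut, wrench, screwdriver, glue, mug, jar from where it was at the start of the episode above 0.03 m).
It fails at once if the counter is pressed with more than 60 N (contact force between any of the fingers, the arm and counter above 60 N).
It also fails if it takes over 70 s, if anything falls off the work surface, if the arm or the gripper's body presses on something with over 40 N, if the wrist force passes 120 N, or if a joint passes its speed limit or range.

### The arm

A 6-joint arm with a two-finger parallel gripper is mounted at the origin on the work surface. World frame = base frame: x ahead of the robot, y to its left, z up, the work surface at z = 0. Lengths are in m, angles in rad, forces in N, time in s.
With the tool pointing down it reaches from about 0.275 to 0.85 m from the base axis. Payload 19 kg.
Tool frame: the origin (TCP) lies on the mounting face of the last link; the fingertips stand 173 mm ahead of it and the grasp point (between the pads) lies 155 mm ahead of it (robot.tcp_to_grasp is the distance from the TCP to the grasp point, in m); z points along the fingers, y is the line along which they close (so a half turn about z gives the same grasp; the last joint's range is limited). The gripper opens to 85 mm and grips with 20 to 120 N. Pads are 22 mm wide; open, the fingers measure 114 mm over their backs; the gripper's body (76 mm by 85 mm) begins 54 mm behind the grasp point. The pads swing forward as they close: fully open they stand 13 mm farther back than shut.
Start: joints at [1.193, 0.15, 1.437, -0, 1.554, -0.134], TCP at [0.139, 0.558, 0.405] pointing down, gripper open.
Joint ranges: [-2.8, 2.8], [-0.68, 2.1], [0.12, 2.68], [-1.39, 4.53], [0.16, 2.79], [-2.81, 2.81]. Speed limits (rad/s): [1.89, 1.89, 2.22, 3.01, 3.01, 3.01].

### API

Orientations are given as a unit quaternion [x, y, z, w].
In Python, from workcell import robot gives the robot as it stands.
- The arm moves only by the tool apply_moves, never from a script. Its arguments are lists of equal length, an entry for each row: "offset": the shift along the world's x, y, z each as a share of 50 mm, from -1 to 1, a list of three; "turn": the turn, a rotation vector about the world's x, y, z each as a share of 5 degrees, from -1 to 1, a list of three; "hand": the opening, from -1 (shut) to 1 (fully open). A call has 1 to 5 rows; each row shifts and turns the commanded pose from where the row before left it; what a row does not reach is not made up. A row lasts 1/8 s, in which the tool goes at most 62.5 mm and 10.7 degrees, less where a joint would pass 70% of its speed; a pose out of reach is approached as far as the arm can. A call with a number of a shift or a turn outside -1 to 1 is refused whole. A call with a gripper value outside its range is refused whole. The fingers move at their own pace and stop on an object; "grip_force" is the grip in N (left out, the last holds). Time passes only in rows, so rows that do not move let the fingers close. It gives the time, the measured TCP pose, the force, the opening and the grip force at its end, in the units of the state.
- robot.state(): the state, without advancing time (a new reading comes with each control period).
- robot.camera(name): name is "side" or "top" or "wrist"; returns a dict with "pixels" (480x640x3 uint8, red, green, blue), "depth" (480x640 float32, m along the optical axis (not along the pixel's ray), 0 where there is no reading), "fov_y" (degrees; the focal length in pixels is half the picture's height over the tangent of half this angle, whatever the lens; pixels are square), "cx", "cy" (the principal point, pixels), "rvec" (rotation vector, rad) and "tvec" (3), from world to camera coordinates, as OpenCV has them. Camera axes: x right, y down, z forward; pixel columns grow to the right and rows downward; lengths in m; the calibration is good to about 2 mm. A picture is of the moment at which its call begins.
- robot.job_done(): hands the job in; it is judged then, once.
The state is a dict: "time_s": time; "joint_pos": joint angles; "dq": joint speeds; "effort": joint torques, N m; "eef_pos": TCP position; "tcp_rot": TCP orientation; "contact_force": force on the tool from outside, world axes, zero at the start; "ft_torque": the same for the moment, N m; "finger_gap": opening from 0.0 (shut) to 1.0 (fully open); "grip_force": force on a finger pad.
Only numpy, scipy, OpenCV 4.12 (cv2) and the standard library are available. Lean on these libraries where they do the work, as an engineer would, in place of code of your own. Each camera call takes 0.05 s, during which the arm holds its last target. There are 200 camera calls.

## Working session

There is one attempt and no reset: what is moved stays moved. The work goes in short steps, Python scripts to look and compute and a tool call to move; the robot and the scene stay as the last step left them, time stands still between calls to the robot, and variables do not carry over. Pictures are saved under pics/ and viewed, at most 10 in all, crops included, and the job is handed in when it is done.

Besides the shell and the picture viewer there is one more tool, called after ">>>" in YAML: its name, and indented under it one key for each argument. apply_moves: Moves the arm, as the interface text tells. Shift numbers are shares of 50 mm and turn numbers shares of 5 degrees, none past 1 either way. Its arguments: {"type":"object","properties":{"offset":{"type":"array","items":{"type":"array","items":{"type":"number","minimum":-1,"maximum":1}}},"turn":{"type":"array","items":{"type":"array","items":{"type":"number","minimum":-1,"maximum":1}}},"hand":{"type":"array","items":{"type":"number"}},"grip_force":{"type":"number"}},"required":["offset","turn","hand"]}

```bash
mkdir -p pics
cat > h.py <<'E'
import numpy as np, cv2
from workcell import robot
def cam(n):
    c=robot.camera(n); c['R']=cv2.Rodrigues(np.array(c['rvec'],float))[0]; c['t']=np.array(c['tvec'],float).ravel()
    c['f']=240/np.tan(np.radians(c['fov_y'])/2); return c
def save(c,f,crop=None):
    im=c['pixels'][:,:,::-1]
    cv2.imwrite('pics/'+f,im)
def cloud(c):
    d=c['depth'];v,u=np.mgrid[:480,:640]
    p=np.stack([(u-c['cx'])/c['f']*d,(v-c['cy'])/c['f']*d,d],-1)
    w=(p-c['t'])@c['R']; w[d==0]=np.nan; return w
def ray(c,u,v,z):
    o=-c['R'].T@c['t']; r=c['R'].T@np.array([(u-c['cx'])/c['f'],(v-c['cy'])/c['f'],1]); return o+r*(z-o[2])/r[2]
def proj(c,P):
    q=c['R']@np.array(P)+c['t']; return q[:2]/q[2]*c['f']+[c['cx'],c['cy']]
E
python3 - <<'E'
from h import *
for n in ['top','side','wrist']:
    c=cam(n); save(c,n+'0.png'); np.savez(n+'0.npz',**c); print(n,-c['R'].T@c['t'],c['R'][2],c['f'])
print(robot.state())
E
```

```text
top [0.38380376 0.00663128 1.29966794] [ 0.08164765 -0.00554201 -0.99664585] 572.715817649158
side [0.38215957 0.93026414 0.65970276] [ 0.09337952 -0.83532007 -0.54177546] 554.3384589628375
wrist [0.06603286 0.57660938 0.37354905] [ 0.28561759 -0.07189474 -0.9556431 ] 370.62057639855647
{'time_s': 0.15, 'joint_pos': array([ 1.19297851e+00,  1.50835440e-01,  1.43783305e+00,  1.62617135e-05,
        1.55383353e+00, -1.33977761e-01]), 'dq': array([ 0.00175706, -0.00195706, -0.0030415 ,  0.00071436,  0.0010273 ,
        0.00072417]), 'effort': array([ 1.46377126e-03, -7.13376260e+01, -5.71047592e+01, -1.55728926e-04,
        7.05750877e-03, -8.96942424e-06]), 'eef_pos': array([0.13881466, 0.55795774, 0.40425972]), 'tcp_rot': array([ 1.21618333e-01,  9.92576835e-01, -4.37816424e-04, -1.22950834e-04]), 'contact_force': array([ 0.36357472,  0.35111418, -0.35856976]), 'ft_torque': array([ 0.0651926 ,  0.02111802, -0.05021692]), 'grip_force': 0.0, 'finger_gap': 0.9997652515662456}
```

View pics/top0.png

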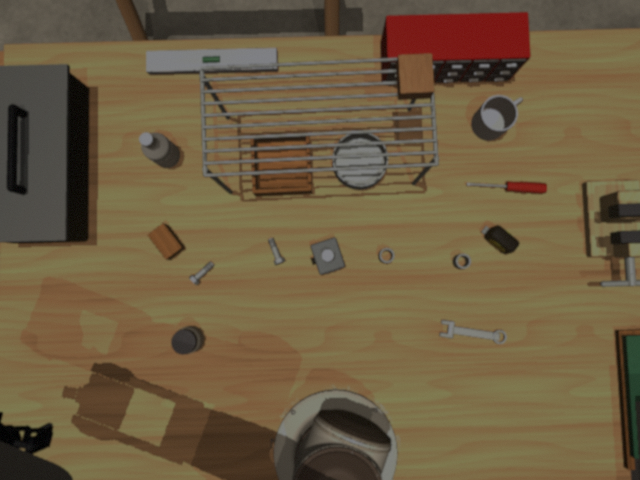

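View pics/side0.png

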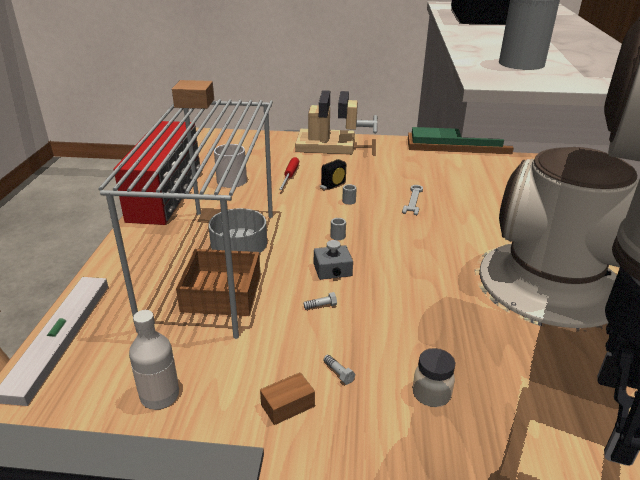

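The top view shows the bolts near (203,271) and (277,250), the counter at (327,256), the sleeves at (386,256) and (461,261), the crate at (282,165) and the tin at (359,160). The offcut is at (166,240) and the tape at (500,238). The side view shows the same layout, with the bolts at (340,368) and (322,302) and the sleeves at (338,229) and (349,194).

```bash
cat >> h.py <<'E'
def load(n): return dict(np.load(n,allow_pickle=True))
E
python3 - <<'E'
from h import *
T=load('top0.npz');S=load('side0.npz')
W=cloud(T);V=cloud(S)
def pca(P):
    m=P.mean(0);q=P-m;w,e=np.linalg.eigh(q[:,:2].T@q[:,:2]);a=e[:,1];s=q[:,:2]@a;return m,a,s,q[:,:2]@e[:,0]
for n,(u,v),r in [('b1',(203,271),15),('b2',(277,250),16),('cnt',(327,256),22),('s1',(386,256),12),('s2',(461,261),12),('off',(166,240),22),('tape',(500,238),22)]:
    g=ray(T,u,v,0.0)
    bench=np.nanmedian(W[v-r-6:v+r+6,u-r-6:u+r+6,2])
    for nm,C in(('top',W),('side',V)):
        F=C.reshape(-1,3);R=r/572*1.3*1.1
        k=(abs(F[:,0]-g[0])<R)&(abs(F[:,1]-g[1])<R)&(F[:,2]>.005)&(F[:,2]<.1)
        P=F[k]
        if len(P)<5: print(n,nm,len(P));continue
        m,a,s,t=pca(P)
        print(n,nm,len(P),'g',g[:2].round(3),'mean',m.round(4),'ang',np.degrees(np.arctan2(a[1],a[0])).round(1),'box',P.min(0).round(3),P.max(0).round(3),'L',np.ptp(s).round(3),np.ptp(t).round(3),'p95z',np.percentile(P[:,2],[50,95]).round(4),'skew',(s**3).mean()>0)
# silhouettes: contours of grey on bench, ray cast
hsv=cv2.cvtColor(T['pixels'],cv2.COLOR_RGB2HSV)
for n,(u,v),r,z in [('b1',(203,271),16,.01),('b2',(277,250),17,.01),('s1',(386,256),12,.04),('s2',(461,261),12,.04)]:
    h=hsv[v-r:v+r,u-r:u+r]; m=(h[...,1]<70).astype(np.uint8)
    ys,xs=np.nonzero(m);c=(xs.mean()+u-r,ys.mean()+v-r);(cc,wh,an)=cv2.minAreaRect(np.stack([xs,ys],1).astype(np.float32))
    print(n,len(xs),c,ray(T,*c,z).round(4),'rect',np.round(ray(T,cc[0]+u-r,cc[1]+v-r,z),4),wh,an)
# crate/tin
F=np.concatenate([W.reshape(-1,3),V.reshape(-1,3)])
for n,p in(('crate',(282,165)),('tin',(359,160))):
    g=ray(T,*p,.03)
    k=(abs(F[:,0]-g[0])<.09)&(abs(F[:,1]-g[1])<.085)&(F[:,2]>.045)&(F[:,2]<.062);P=F[k]
    print(n,g.round(3),len(P),np.percentile(P,[2,98],axis=0).round(3))
    if n=='tin':
        A=np.c_[2*P[:,:2],np.ones(len(P))];x=np.linalg.lstsq(A,(P[:,:2]**2).sum(1),rcond=None)[0];print(x[:2],np.sqrt(x[2]+x[0]**2+x[1]**2))
k=(F[:,2]>.26)&(F[:,2]<.31)&(F[:,0]>.4)&(abs(F[:,1])<.4);P=F[k];print('shelf',np.percentile(P,[.5,50,99.5],axis=0).round(3))
a=[cv2.resize(T['pixels'][y:y+100,x:x+134,::-1],(400,300),interpolation=cv2.INTER_CUBIC) for x,y in((180,200),(350,200))]
b=[cv2.resize(S['pixels'][y:y+100,x:x+134,::-1],(400,300),interpolation=cv2.INTER_CUBIC) for x,y in((260,290),(270,175))]
cv2.imwrite('pics/z1.png',np.vstack([np.hstack(a),np.hstack(b)]))
E
```

```text
b1 top 221 g [0.41  0.288] mean [0.4042 0.2905 0.0147] ang 130.3 box [0.373 0.253 0.005] [0.446 0.325 0.029] L 0.061 0.087 p95z [0.0148 0.0231] skew False
b1 side 353 g [0.41  0.288] mean [0.4008 0.2951 0.0147] ang 132.9 box [0.376 0.264 0.005] [0.429 0.319 0.025] L 0.061 0.025 p95z [0.0145 0.0223] skew False
b2 top 216 g [0.453 0.12 ] mean [0.448  0.122  0.0145] ang -157.3 box [0.413 0.081 0.005] [0.491 0.157 0.027] L 0.092 0.083 p95z [0.0148 0.0225] skew False
b2 side 270 g [0.453 0.12 ] mean [0.4438 0.1259 0.0139] ang -161.5 box [0.417 0.107 0.005] [0.476 0.14  0.024] L 0.06 0.024 p95z [0.014  0.0219] skew False
cnt top 936 g [0.436 0.007] mean [0.4337 0.007  0.0409] ang -159.9 box [ 0.381 -0.048  0.005] [0.487 0.057 0.071] L 0.122 0.121 p95z [0.0397 0.0659] skew True
cnt side 1170 g [0.436 0.007] mean [0.4311 0.0204 0.0343] ang -178.8 box [ 0.392 -0.031  0.005] [0.472 0.046 0.067] L 0.079 0.077 p95z [0.0381 0.0642] skew False
s1 top 142 g [ 0.432 -0.127] mean [ 0.4317 -0.1233  0.0306] ang 125.3 box [ 0.407 -0.155  0.005] [ 0.462 -0.097  0.047] L 0.067 0.054 p95z [0.0368 0.043 ] s
[... 1376 characters left out ...]
51.98265895953756)) [0.4478 0.1229 0.01  ] rect [0.4503 0.1266 0.01  ] (26.407827377319336, 9.827251434326172) 62.241458892822266
s1 117 (np.float64(386.4273504273504), np.float64(254.95726495726495)) [ 0.4332 -0.1238  0.04  ] rect [ 0.4331 -0.1239  0.04  ] (14.0, 15.0) 90.0
s2 150 (np.float64(462.2866666666667), np.float64(260.58666666666664)) [ 0.4162 -0.2902  0.04  ] rect [ 0.4165 -0.2896  0.04  ] (15.0, 16.0) 90.0
crate [0.642 0.102 0.03 ] 1750 [[0.575 0.039 0.046]
 [0.705 0.17  0.058]]
tin [ 0.649 -0.071  0.03 ] 815 [[ 0.585 -0.132  0.045]
 [ 0.702 -0.011  0.059]]
[ 0.64459582 -0.07084804] 0.05964447706603688
shelf [[ 0.573 -0.196  0.266]
 [ 0.681  0.048  0.282]
 [ 0.781  0.231  0.307]]
```

View pics/z1.png

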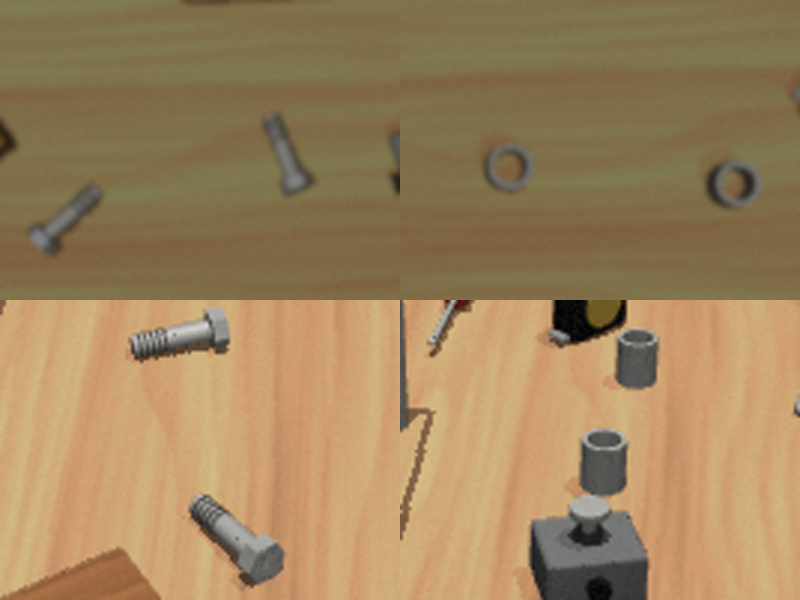

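The crop confirms which way the bolts point. Bolt 1's head is at (45,238) with its tip toward +x/−y. Bolt 2's head is at (297,185) with its tip toward +x/+y. Both sleeves stand upright. I'll start with bolt 1.

```bash
cat >> h.py <<'E'
from scipy.spatial.transform import Rotation as Ro
def plan(g,yaw=0,lean=0,n=None,ext=.155,legs=None):
    """rows per leg to bring grasp point through g (or legs) with heading yaw, lean (deg)"""
    s=robot.state();p=s['eef_pos'].copy();R=Ro.from_quat(s['tcp_rot'])
    print('t',round(s['time_s'],2),'grasp',(p+R.apply([0,0,ext])).round(4),'z',R.apply([0,0,1]).round(3),'y',R.apply([0,1,0]).round(3),'gap',round(s['finger_gap']*85,1),'F',s['contact_force'].round(1))
    for L in legs or [(g,yaw,lean)]:
        g,yaw,lean=L
        Rt=Ro.from_euler('z',yaw,degrees=True)*Ro.from_euler('y',-lean,degrees=True)*Ro.from_quat([0,1,0,0])
        pt=np.array(g)-Rt.apply([0,0,ext]); dv=(pt-p)/.05; dr=np.degrees((Rt*R.inv()).as_rotvec())/5
        k=n or int(np.ceil(max(np.linalg.norm(dv)/1.2,abs(dv).max(),np.linalg.norm(dr)/1.3,abs(dr).max(),1)))
        print(k,'x offset',(dv/k).round(3).tolist(),'turn',(dr/k).round(3).tolist()); p=pt;R=Rt
E
python3 - <<'E'
from h import *
plan(0,legs=[([.402,.2935,.09],-47,0),([.402,.2935,.022],-47,0)])
E
```

```text
t 0.15 grasp [0.1388 0.5578 0.2493] z [-0.    -0.001 -1.   ] y [ 0.241  0.97  -0.001] gap 85.0 F [ 0.4  0.4 -0.4]
7 x offset [0.752, -0.756, -0.455] turn [0.001, -0.001, -0.944]
2 x offset [0.0, 0.0, -0.68] turn [0.0, 0.0, 0.0]
```

>>> apply_moves:
  offset:
    - [0.75,-0.76,-0.46]
    - [0.75,-0.76,-0.46]
    - [0.75,-0.76,-0.46]
    - [0.75,-0.76,-0.46]
  turn:
    - [0,0,-0.94]
    - [0,0,-0.94]
    - [0,0,-0.94]
    - [0,0,-0.94]
  hand: [-0.1,-0.1,-0.1,-0.1]
  grip_force: 40

```text
time_s: 0.65
eef_pos: [0.2896, 0.4046, 0.3119]
tcp_rot: [0.283, 0.959, -0.0, 0.0]
contact_force: [0.9, 0.5, -1.1]
finger_gap: 0.449
grip_force: 0.0
```

>>> apply_moves:
  offset:
    - [0.75,-0.76,-0.46]
    - [0.75,-0.76,-0.46]
    - [0.75,-0.76,-0.46]
    - [0,0,0]
    - [0,0,0]
  turn:
    - [0,0,-0.94]
    - [0,0,-0.94]
    - [0,0,-0.94]
    - [0,0,0]
    - [0,0,0]
  hand: [-0.1,-0.1,-0.1,-0.1,-0.1]

```text
time_s: 1.27
eef_pos: [0.4013, 0.292, 0.2437]
tcp_rot: [0.398, 0.917, -0.0, -0.0]
contact_force: [-0.1, 0.9, 0.7]
finger_gap: 0.446
grip_force: 0.0
```

Run:
```python
from h import *
plan([.402,.2935,.022],-47,0)
c=cam('wrist');save(c,'w1.png')
W=cloud(c)
F=W.reshape(-1,3);k=(np.hypot(F[:,0]-.40,F[:,1]-.295)<.045)&(F[:,2]>.006)&(F[:,2]<.03);P=F[k]
m=P.mean(0);w,e=np.linalg.eigh(np.cov(P[:,:2].T));a=e[:,1];s=(P-m)[:,:2]@a
print(len(P),m.round(4),a,'mid-extent',(m[:2]+a*(np.percentile(s,1)+np.percentile(s,99))/2).round(4),np.ptp(s),np.degrees(np.arctan2(a[1],a[0])),P[:,2].max())
k=(np.hypot(F[:,0]-.40,F[:,1]-.295)<.08)&(F[:,2]>.035);print('finger lowest',np.percentile(F[k,2],[0,1,5]) if k.any() else None)
```

```text
t 1.27 grasp [0.4012 0.292  0.0887] z [-0. -0. -1.] y [ 0.73   0.684 -0.   ] gap 37.9 F [-0.1  0.9  0.7]
2 x offset [0.007, 0.015, -0.667] turn [0.0, -0.003, -0.012]
2821 [0.3997 0.2934 0.0159] [-0.66628359  0.74569845] mid-extent [0.4039 0.2887] 0.06104453162790256 131.78087457386428 0.024918818661229525
finger lowest [0.0350014  0.03567333 0.09480502]
```

View pics/w1.png

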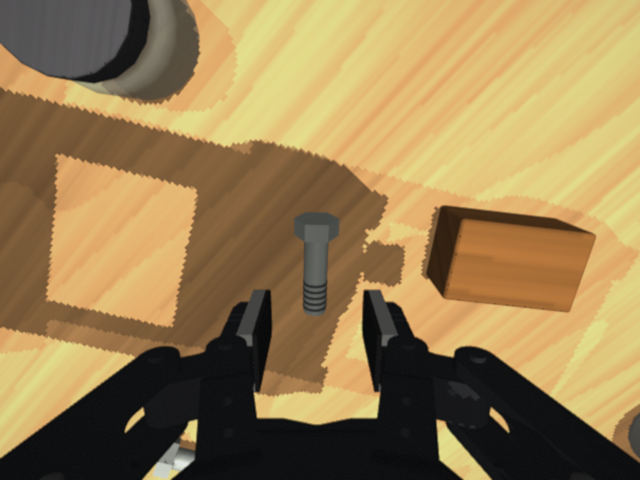

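The wrist view shows the bolt lined up between the fingers, with its head at (316,225) and its tip at (316,310). The wrist depth puts its middle at (0.4006, 0.2924), so I can descend straight down.

>>> apply_moves:
  offset:
    - [0,0,-0.6]
    - [0,0,-0.5]
    - [0,0,-0.24]
    - [0,0,0]
  turn:
    - [0,0,0]
    - [0,0,0]
    - [0,0,0]
    - [0,0,0]
  hand: [-0.1,-0.1,-0.1,-0.1]

```text
time_s: 1.82
eef_pos: [0.4009, 0.2925, 0.1766]
tcp_rot: [0.397, 0.918, -0.0, -0.0]
contact_force: [0.2, 0.1, 0.4]
finger_gap: 0.445
grip_force: 0.0
```

>>> apply_moves:
  offset:
    - [0,0,0]
    - [0,0,0]
    - [0,0,0]
    - [0,0,0]
  turn:
    - [0,0,0]
    - [0,0,0]
    - [0,0,0]
    - [0,0,0]
  hand: [-1,-1,-1,-1]

```text
time_s: 2.33
eef_pos: [0.4016, 0.2922, 0.1776]
tcp_rot: [0.398, 0.918, 0.001, 0.0]
contact_force: [-2.0, 1.9, 6.7]
finger_gap: 0.143
grip_force: 39.7
```

Run:
```python
from h import *
plan(0,legs=[([.402,.2935,.14],-47,0),([.52,.0,.15],0,40),([.555,-.071,.11],0,40),([.635,-.071,.095],0,40),([.635,-.071,.055],0,40)])
```

```text
t 2.33 grasp [0.4017 0.2924 0.0226] z [ 0.001  0.001 -1.   ] y [0.73  0.684 0.002] gap 12.2 F [-2.   1.9  6.7]
3 x offset [0.003, 0.008, 0.782] turn [-0.004, 0.005, -0.009]
10 x offset [0.037, -0.587, -0.053] turn [-0.328, -0.754, 0.901]
2 x offset [0.35, -0.71, -0.4] turn [0.0, 0.0, 0.0]
2 x offset [0.8, 0.0, -0.15] turn [0.0, 0.0, 0.0]
1 x offset [0.0, 0.0, -0.8] turn [0.0, 0.0, 0.0]
```

>>> apply_moves:
  offset:
    - [0,0,0.6]
    - [0,0,0.9]
    - [0,0,0.85]
  turn:
    - [0,0,0]
    - [0,0,0]
    - [0,0,0]
  hand: [-1,-1,-1]

```text
time_s: 2.7
eef_pos: [0.4012, 0.2919, 0.296]
tcp_rot: [0.398, 0.918, 0.0, 0.0]
contact_force: [1.0, 1.0, 0.0]
finger_gap: 0.143
grip_force: 39.2
```

>>> apply_moves:
  offset:
    - [0.04,-0.59,-0.05]
    - [0.04,-0.59,-0.05]
    - [0.04,-0.59,-0.05]
    - [0.04,-0.59,-0.05]
    - [0.04,-0.59,-0.05]
  turn:
    - [-0.33,-0.75,0.9]
    - [-0.33,-0.75,0.9]
    - [-0.33,-0.75,0.9]
    - [-0.33,-0.75,0.9]
    - [-0.33,-0.75,0.9]
  hand: [-1,-1,-1,-1,-1]

```text
time_s: 3.32
eef_pos: [0.4112, 0.1436, 0.282]
tcp_rot: [0.204, 0.963, -0.001, 0.178]
contact_force: [1.8, 0.3, -0.1]
finger_gap: 0.143
grip_force: 39.2
```

>>> apply_moves:
  offset:
    - [0.04,-0.59,-0.05]
    - [0.04,-0.59,-0.05]
    - [0.04,-0.59,-0.05]
    - [0.04,-0.59,-0.05]
    - [0.04,-0.59,-0.05]
  turn:
    - [-0.33,-0.75,0.9]
    - [-0.33,-0.75,0.9]
    - [-0.33,-0.75,0.9]
    - [-0.33,-0.75,0.9]
    - [-0.33,-0.75,0.9]
  hand: [-1,-1,-1,-1,-1]

```text
time_s: 3.95
eef_pos: [0.4208, 0.0029, 0.2699]
tcp_rot: [0.007, 0.942, -0.001, 0.335]
contact_force: [0.2, 0.0, -0.7]
finger_gap: 0.143
grip_force: 39.2
```

Run:
```python
from h import *
plan(0,legs=[([.555,-.071,.11],0,40),([.635,-.071,.095],0,40),([.635,-.071,.055],0,40)])
```

```text
t 3.95 grasp [0.5185 0.0019 0.1496] z [ 0.63  -0.006 -0.776] y [0.014 1.    0.003] gap 12.2 F [ 0.2  0.  -0.7]
2 x offset [0.346, -0.739, -0.411] turn [-0.018, -0.091, 0.078]
2 x offset [0.8, 0.0, -0.15] turn [0.0, 0.0, 0.0]
1 x offset [0.0, 0.0, -0.8] turn [0.0, 0.0, 0.0]
```

>>> apply_moves:
  offset:
    - [0.35,-0.74,-0.41]
    - [0.35,-0.74,-0.41]
    - [0.8,0,-0.15]
    - [0.8,0,-0.15]
    - [0,0,0]
  turn:
    - [0,-0.09,0.08]
    - [0,-0.09,0.08]
    - [0,0,0]
    - [0,0,0]
    - [0,0,0]
  hand: [-1,-1,-1,-1,-1]

```text
time_s: 4.58
eef_pos: [0.5376, -0.0703, 0.2128]
tcp_rot: [0.001, 0.94, 0.002, 0.34]
contact_force: [-0.2, -0.2, -1.1]
finger_gap: 0.144
grip_force: 39.2
```

>>> apply_moves:
  offset:
    - [0,0,-0.4]
    - [0,0,-0.4]
    - [0,0,0]
  turn:
    - [0,0,0]
    - [0,0,0]
    - [0,0,0]
  hand: [-1,-1,-1]

```text
time_s: 4.95
eef_pos: [0.5352, -0.0699, 0.1727]
tcp_rot: [0.001, 0.941, 0.003, 0.339]
contact_force: [-0.2, -0.3, -0.6]
finger_gap: 0.143
grip_force: 39.2
```

Next I release, back out, and compute the moves to bolt 2.

>>> apply_moves:
  offset:
    - [0,0,0]
    - [0,0,0]
    - [0,0,0]
    - [0,0,0.5]
    - [0,0,0.5]
  turn:
    - [0,0,0]
    - [0,0,0]
    - [0,0,0]
    - [0,0,0]
    - [0,0,0]
  hand: [-0.1,-0.1,-0.1,-0.1,-0.1]

```text
time_s: 5.58
eef_pos: [0.5359, -0.0701, 0.2243]
tcp_rot: [0.001, 0.94, 0.002, 0.34]
contact_force: [-0.2, 1.0, -0.6]
finger_gap: 0.453
grip_force: 0.0
```

>>> apply_moves:
  offset:
    - [-0.8,0,0.2]
    - [-0.8,0,0.3]
    - [-0.8,0,0.5]
    - [0,0,0]
  turn:
    - [0,0,0]
    - [0,0,0]
    - [0,0,0]
    - [0,0,0]
  hand: [-0.1,-0.1,-0.1,-0.1]

```text
time_s: 6.08
eef_pos: [0.4147, -0.0701, 0.2759]
tcp_rot: [0.001, 0.939, 0.001, 0.343]
contact_force: [0.3, -0.5, 0.3]
finger_gap: 0.448
grip_force: 0.0
```

Run:
```python
from h import *
plan(0,legs=[([.446,.1225,.10],18.5,0)])
c=cam('top');save(c,'t2.png');F=cloud(c).reshape(-1,3)
k=(np.hypot(F[:,0]-.644,F[:,1]+.071)<.05)&(F[:,2]>.012)&(F[:,2]<.05);print(k.sum(),F[k].mean(0),np.ptp(F[k],axis=0))
```

```text
t 6.08 grasp [ 0.5144 -0.07    0.1573] z [ 0.644  0.001 -0.765] y [0.002 1.    0.003] gap 38.1 F [ 0.3 -0.5  0.3]
8 x offset [0.078, 0.482, -0.052] turn [-0.164, 0.993, 0.447]
138 [ 0.65770286 -0.06840695  0.02001537] [0.09392173 0.04234298 0.01840011]
```

>>> apply_moves:
  offset:
    - [0.08,0.48,0]
    - [0.08,0.48,0]
    - [0.08,0.48,0]
    - [0.08,0.48,0]
    - [0.08,0.48,-0.1]
  turn:
    - [-0.16,0.99,0.45]
    - [-0.16,0.99,0.45]
    - [-0.16,0.99,0.45]
    - [-0.16,0.99,0.45]
    - [-0.16,0.99,0.45]
  hand: [-0.1,-0.1,-0.1,-0.1,-0.1]

```text
time_s: 6.75
eef_pos: [0.4369, 0.051, 0.2679]
tcp_rot: [-0.102, 0.986, 0.002, 0.128]
contact_force: [-0.2, -0.5, 0.2]
finger_gap: 0.451
grip_force: 0.0
```

>>> apply_moves:
  offset:
    - [0.08,0.48,-0.1]
    - [0.08,0.48,-0.1]
    - [0.08,0.48,-0.1]
    - [0,0,0]
    - [0,0,0]
  turn:
    - [-0.16,0.99,0.45]
    - [-0.16,0.99,0.45]
    - [-0.16,0.99,0.45]
    - [0,0,0]
    - [0,0,0]
  hand: [-0.1,-0.1,-0.1,-0.1,-0.1]

```text
time_s: 7.38
eef_pos: [0.4483, 0.1219, 0.2528]
tcp_rot: [-0.161, 0.987, 0.002, -0.002]
contact_force: [0.4, -0.2, -0.6]
finger_gap: 0.445
grip_force: 0.0
```

```bash
cat >> h.py <<'E'
def blob(xy,r=.045,z0=.006,z1=.03):
    c=cam('wrist');F=cloud(c).reshape(-1,3);k=(np.hypot(F[:,0]-xy[0],F[:,1]-xy[1])<r)&(F[:,2]>z0)&(F[:,2]<z1);P=F[k]
    m=P.mean(0);w,e=np.linalg.eigh(np.cov(P[:,:2].T));a=e[:,1];a=a*np.sign(a[0]);s=(P-m)[:,:2]@a
    print(len(P),m.round(4),'axis',a.round(3),'ext-centre',(m[:2]+a*(np.percentile(s,1)+np.percentile(s,99))/2).round(4),'minus5',(m[:2]+a*((np.percentile(s,1)+np.percentile(s,99))/2-.005)).round(4),'L',np.ptp(s).round(3),'ang',np.degrees(np.arctan2(a[1],a[0])).round(1),'zmax',P[:,2].max().round(4)); return c,P
E
python3 - <<'E'
from h import *
blob((.447,.1235)); plan([.4455,.1225,.026],18.5,0)
E
```

```text
2655 [0.4419 0.1215 0.0159] axis [0.935 0.355] ext-centre [0.4475 0.1236] minus5 [0.4429 0.1219] L 0.061 ang 20.8 zmax 0.0242
t 7.42 grasp [0.4476 0.1224 0.0981] z [-0.004  0.004 -1.   ] y [-0.317  0.948  0.005] gap 38.3 F [-0.5 -0.5  0.1]
2 x offset [-0.027, 0.008, -0.721] turn [-0.025, -0.02, 0.003]
```

>>> apply_moves:
  offset:
    - [-0.09,0,-0.7]
    - [0,0,-0.6]
    - [0,0,-0.16]
    - [0,0,0]
  turn:
    - [0,0,0.46]
    - [0,0,0]
    - [0,0,0]
    - [0,0,0]
  hand: [-0.1,-0.1,-0.1,-0.1]

```text
time_s: 7.92
eef_pos: [0.4437, 0.1216, 0.1809]
tcp_rot: [-0.18, 0.984, 0.002, -0.001]
contact_force: [0.1, 0.1, 1.0]
finger_gap: 0.454
grip_force: 0.0
```

>>> apply_moves:
  offset:
    - [0,0,0]
    - [0,0,0]
    - [0,0,0]
    - [0,0,0]
  turn:
    - [0,0,0]
    - [0,0,0]
    - [0,0,0]
    - [0,0,0]
  hand: [-1,-1,-1,-1]

```text
time_s: 8.43
eef_pos: [0.4439, 0.1219, 0.1816]
tcp_rot: [-0.18, 0.984, 0.002, -0.001]
contact_force: [-0.9, -0.9, 7.9]
finger_gap: 0.139
grip_force: 39.0
```

>>> apply_moves:
  offset:
    - [0,0,0.6]
    - [0,0,0.9]
    - [0,0,0.9]
    - [0,0,0]
  turn:
    - [0,0,0]
    - [0,0,0]
    - [0,0,0]
    - [0,0,0]
  hand: [-1,-1,-1,-1]

```text
time_s: 8.93
eef_pos: [0.444, 0.122, 0.3041]
tcp_rot: [-0.181, 0.984, 0.002, 0.002]
contact_force: [-0.8, -0.8, -1.5]
finger_gap: 0.139
grip_force: 39.4
```

Run:
```python
from h import *
plan(0,legs=[([.53,-.071,.15],0,40),([.555,-.071,.11],0,40),([.635,-.071,.095],0,40),([.635,-.071,.06],0,40)])
```

```text
t 8.93 grasp [0.4444 0.1227 0.1491] z [ 0.002  0.005 -1.   ] y [-0.355  0.935  0.004] gap 11.9 F [-0.8 -0.8 -1.5]
8 x offset [-0.034, -0.482, -0.088] turn [0.175, -0.984, -0.501]
1 x offset [0.5, 0.0, -0.8] turn [0.0, 0.0, 0.0]
2 x offset [0.8, 0.0, -0.15] turn [0.0, 0.0, 0.0]
1 x offset [0.0, 0.0, -0.7] turn [0.0, 0.0, 0.0]
```

>>> apply_moves:
  offset:
    - [-0.03,-0.48,0]
    - [-0.03,-0.48,0]
    - [-0.03,-0.48,0]
    - [-0.03,-0.48,-0.1]
    - [-0.03,-0.48,-0.15]
  turn:
    - [0.17,-0.98,-0.5]
    - [0.17,-0.98,-0.5]
    - [0.17,-0.98,-0.5]
    - [0.17,-0.98,-0.5]
    - [0.17,-0.98,-0.5]
  hand: [-1,-1,-1,-1,-1]

```text
time_s: 9.55
eef_pos: [0.4357, 0.0012, 0.2874]
tcp_rot: [-0.069, 0.974, 0.0, 0.215]
contact_force: [0.2, 0.8, -1.8]
finger_gap: 0.137
grip_force: 39.4
```

>>> apply_moves:
  offset:
    - [-0.03,-0.48,-0.15]
    - [-0.03,-0.48,-0.15]
    - [-0.03,-0.48,-0.15]
    - [0.5,0,-0.8]
    - [0,0,0]
  turn:
    - [0.17,-0.98,-0.5]
    - [0.17,-0.98,-0.5]
    - [0.17,-0.98,-0.5]
    - [0,0,0]
    - [0,0,0]
  hand: [-1,-1,-1,-1,-1]

```text
time_s: 10.18
eef_pos: [0.4561, -0.0701, 0.222]
tcp_rot: [0.0, 0.942, 0.0, 0.335]
contact_force: [-0.1, 0.1, -1.3]
finger_gap: 0.145
grip_force: 39.5
```

Run:
```python
from h import *
plan(0,legs=[([.635,-.071,.095],0,40),([.635,-.071,.06],0,40)])
```

```text
t 10.18 grasp [ 0.5539 -0.0701  0.1017] z [ 0.631  0.    -0.776] y [0.    1.    0.001] gap 12.4 F [-0.1  0.1 -1.3]
2 x offset [0.792, -0.009, -0.083] turn [-0.003, -0.09, 0.001]
1 x offset [0.0, 0.0, -0.7] turn [0.0, 0.0, 0.0]
```

>>> apply_moves:
  offset:
    - [0.8,0,0]
    - [0.8,0,-0.1]
    - [0,0,-0.35]
    - [0,0,-0.4]
    - [0,0,0]
  turn:
    - [0,-0.09,0]
    - [0,-0.09,0]
    - [0,0,0]
    - [0,0,0]
    - [0,0,0]
  hand: [-1,-1,-1,-1,-1]

```text
time_s: 10.8
eef_pos: [0.536, -0.0698, 0.1825]
tcp_rot: [-0.001, 0.939, -0.0, 0.344]
contact_force: [0.2, -0.4, -0.4]
finger_gap: 0.138
grip_force: 39.5
```

>>> apply_moves:
  offset:
    - [0,0,0]
    - [0,0,0]
    - [0,0,0]
    - [0,0,0.5]
    - [0,0,0.5]
  turn:
    - [0,0,0]
    - [0,0,0]
    - [0,0,0]
    - [0,0,0]
    - [0,0,0]
  hand: [-0.1,-0.1,-0.1,-0.1,-0.1]

```text
time_s: 11.42
eef_pos: [0.5364, -0.0702, 0.2338]
tcp_rot: [-0.0, 0.939, -0.001, 0.345]
contact_force: [0.2, 0.5, -0.4]
finger_gap: 0.448
grip_force: 0.0
```

>>> apply_moves:
  offset:
    - [-0.8,0,0.2]
    - [-0.8,0,0.3]
    - [-0.8,0,0.5]
    - [0,0,0]
  turn:
    - [0,0,0]
    - [0,0,0]
    - [0,0,0]
    - [0,0,0]
  hand: [0.4,0.4,0.4,0.4]

```text
time_s: 11.92
eef_pos: [0.4151, -0.0701, 0.2854]
tcp_rot: [-0.0, 0.938, -0.002, 0.347]
contact_force: [-0.2, 0.3, 0.1]
finger_gap: 0.697
grip_force: 0.0
```

Run:
```python
from h import *
plan(0,legs=[([.38,-.124,.13],0,40),([.431,-.124,.03],0,40)])
c=cam('side');cv2.imwrite('pics/s2.png',cv2.resize(c['pixels'][180:330,170:370,::-1],(800,600)))
```

```text
t 11.93 grasp [ 0.516  -0.0707  0.1677] z [ 0.651 -0.003 -0.759] y [ 0.001  1.    -0.004] gap 59.3 F [-0.2  0.3  0.1]
3 x offset [-0.898, -0.359, -0.244] turn [0.016, 0.04, 0.002]
3 x offset [0.34, 0.0, -0.667] turn [0.0, 0.0, 0.0]
```

View pics/s2.png

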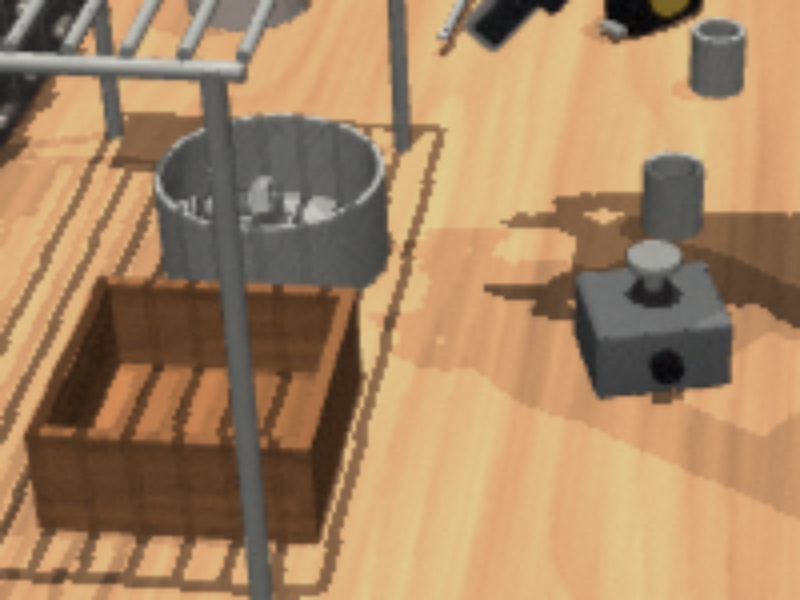

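Both bolts are in the tin, at about (200,210) and (320,210) in the crop. Sleeve 1 is next, picked with the tool leaned so it stays upright.

>>> apply_moves:
  offset:
    - [-0.9,-0.36,-0.1]
    - [-0.9,-0.36,-0.1]
    - [-0.9,-0.36,-0.1]
    - [0,0,0]
  turn:
    - [0,0,0]
    - [0,0,0]
    - [0,0,0]
    - [0,0,0]
  hand: [0.4,0.4,0.4,0.4]

```text
time_s: 12.48
eef_pos: [0.2882, -0.1235, 0.2686]
tcp_rot: [0.003, 0.939, -0.002, 0.344]
contact_force: [1.3, 0.5, 0.7]
finger_gap: 0.698
grip_force: 0.0
```

```bash
cat >> h.py <<'E'
def circ(xy,z0=.034,z1=.046):
    c=cam('wrist');F=cloud(c).reshape(-1,3);k=(np.hypot(F[:,0]-xy[0],F[:,1]-xy[1])<.03)&(F[:,2]>.008)&(F[:,2]<.046);P=F[k]
    zt=np.percentile(P[:,2],98);Q=P[P[:,2]>zt-.004];cc,r=cv2.minEnclosingCircle(Q[:,:2].astype(np.float32))
    print(len(P),len(Q),'ztop',zt.round(4),'centre',np.round(cc,4),'r',round(r,4),'box',P.min(0).round(4),P.max(0).round(4))
E
python3 - <<'E'
from h import *
circ((.431,-.124)); plan([.431,-.124,.03],0,40)
E
```

```text
3211 968 ztop 0.0404 centre [ 0.4293 -0.1246] r 0.0173 box [ 0.4118 -0.1412  0.008 ] [ 0.4462 -0.1077  0.0412]
t 12.53 grasp [ 0.3893 -0.1236  0.1506] z [ 0.646 -0.004 -0.763] y [ 0.005  1.    -0.001] gap 59.4 F [ 0.4 -0.8 -0.2]
3 x offset [0.281, -0.007, -0.801] turn [0.005, 0.016, 0.018]
```

>>> apply_moves:
  offset:
    - [0.4,-0.01,-0.8]
    - [0.4,-0.01,-0.8]
    - [0,0,-0.5]
    - [0,0,-0.3]
    - [0,0,0]
  turn:
    - [0,0,0]
    - [0,0,0]
    - [0,0,0]
    - [0,0,0]
    - [0,0,0]
  hand: [0.4,0.4,0.4,0.4,0.4]

```text
time_s: 13.15
eef_pos: [0.3442, -0.104, 0.1736]
tcp_rot: [0.008, 0.943, -0.011, 0.333]
contact_force: [-2.8, -9.0, 37.9]
finger_gap: 0.701
grip_force: 18.8
```

>>> apply_moves:
  offset:
    - [0,0,0]
    - [0,0,0]
    - [0,0,0]
    - [0,0,0]
  turn:
    - [0,0,0]
    - [0,0,0]
    - [0,0,0]
    - [0,0,0]
  hand: [-1,-1,-1,-1]

```text
time_s: 13.65
eef_pos: [0.348, -0.1075, 0.1805]
tcp_rot: [0.01, 0.94, -0.016, 0.34]
contact_force: [23.9, -10.0, 89.3]
finger_gap: 0.001
grip_force: 46.1
```

Run:
```python
from h import *
plan(0,legs=[([.43,-.124,.14],0,40),([.48,.104,.13],0,40),([.66,.104,.115],0,40),([.66,.104,.05],0,40)])
```

```text
t 13.65 grasp [ 0.447  -0.1133  0.0615] z [ 0.639 -0.037 -0.768] y [ 0.03   0.999 -0.024] gap 0.1 F [ 23.9 -10.   89.3]
2 x offset [-0.176, -0.165, 0.782] turn [0.137, -0.023, 0.17]
5 x offset [0.2, 0.912, -0.04] turn [0.0, 0.0, 0.0]
4 x offset [0.9, 0.0, -0.075] turn [0.0, 0.0, 0.0]
2 x offset [0.0, 0.0, -0.65] turn [0.0, 0.0, 0.0]
```

Contact came unexpectedly, so I lift straight up and look.

>>> apply_moves:
  offset:
    - [0,0,0.8]
    - [0,0,0.8]
    - [0,0,0.8]
    - [0,0,0]
  turn:
    - [0,0,0]
    - [0,0,0]
    - [0,0,0]
    - [0,0,0]
  hand: [-1,-1,-1,-1]

```text
time_s: 14.15
eef_pos: [0.3421, -0.1021, 0.2932]
tcp_rot: [0.008, 0.944, -0.009, 0.331]
contact_force: [-0.8, -0.2, -1.0]
finger_gap: -0.002
grip_force: 0.0
```

Run:
```python
from h import *
plan([.431,-.124,.03],0,40)
c=cam('wrist');w=c['pixels'][:,:,::-1];s=cam('side')['pixels'][150:330,220:460,::-1]
cv2.imwrite('pics/x3.png',np.hstack([cv2.resize(w,(400,300)),cv2.resize(s,(400,300))]))
```

```text
t 14.15 grasp [ 0.4388 -0.1055  0.1721] z [ 0.624 -0.022 -0.781] y [ 0.02   1.    -0.011] gap -0.2 F [-0.8 -0.2 -1. ]
3 x offset [-0.071, -0.146, -0.963] turn [0.043, -0.09, 0.078]
```

View pics/x3.png

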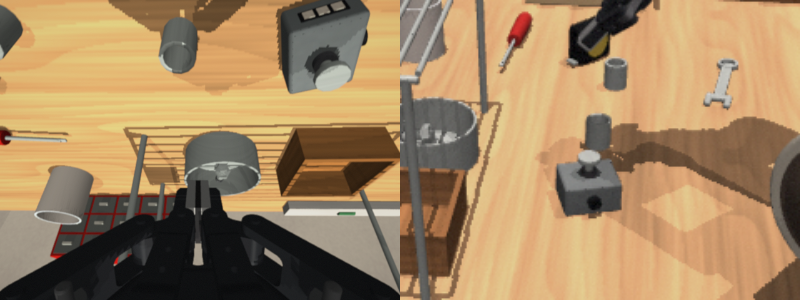

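Wrist view (left half): the sleeve is still standing, near (178,45). The tool has shifted about 20 mm in y. I'll check the joint angles.

Run:
```python
from h import *
print(robot.state()['joint_pos'].round(3)); circ((.431,-.124))
c=load('side0.npz');C=cam('side')
P=cloud(C).reshape(-1,3)
for n,(x,y),z in(('cnt',(.434,.007),.068),('s1',(.43,-.124),.04)):
    k=(np.hypot(P[:,0]-x,P[:,1]-y)<.04)&(P[:,2]>z-.006)&(P[:,2]<z+.006);print(n,P[k].mean(0))
```

```text
[-0.67  -0.466  2.262  0.517  0.848 -2.471]
4102 1374 ztop 0.0407 centre [ 0.4279 -0.1239] r 0.0176 box [ 0.4106 -0.1408  0.008 ] [ 0.4451 -0.1072  0.0418]
cnt [0.43212454 0.00719447 0.06454478]
s1 [ 0.42827923 -0.12213985  0.03796832]
```

Joint 2 (−0.466) is close to its −0.68 limit, because a leaned tool this near the base is out of reach. I'll pick the sleeves vertically instead.

Run:
```python
from h import *
plan(0,legs=[([.4283,-.1242,.10],0,0),([.4283,-.1242,.034],0,0)])
```

```text
t 14.35 grasp [ 0.437  -0.105   0.1678] z [ 0.62  -0.019 -0.784] y [ 0.021  1.    -0.007] gap 0.1 F [-0.2 -0.1 -0.6]
8 x offset [0.219, -0.055, -0.086] turn [0.021, 0.958, 0.026]
2 x offset [0.0, 0.0, -0.66] turn [0.0, 0.0, 0.0]
```

>>> apply_moves:
  offset:
    - [0.22,-0.05,0]
    - [0.22,-0.05,0]
    - [0.22,-0.05,0]
    - [0.22,-0.05,-0.1]
    - [0.22,-0.05,-0.1]
  turn:
    - [0.02,0.96,0.03]
    - [0.02,0.96,0.03]
    - [0.02,0.96,0.03]
    - [0.02,0.96,0.03]
    - [0.02,0.96,0.03]
  hand: [0.4,0.4,0.4,0.4,0.4]

```text
time_s: 14.98
eef_pos: [0.3961, -0.1148, 0.2791]
tcp_rot: [0.002, 0.992, -0.003, 0.123]
contact_force: [-0.1, 0.1, 0.3]
finger_gap: 0.698
grip_force: 0.0
```

>>> apply_moves:
  offset:
    - [0.22,-0.05,-0.1]
    - [0.22,-0.05,-0.1]
    - [0.22,-0.05,-0.1]
    - [0,0,0]
    - [0,0,0]
  turn:
    - [0.02,0.96,0.03]
    - [0.02,0.96,0.03]
    - [0.02,0.96,0.03]
    - [0,0,0]
    - [0,0,0]
  hand: [0.4,0.4,0.4,0.4,0.4]

```text
time_s: 15.6
eef_pos: [0.4283, -0.1223, 0.265]
tcp_rot: [-0.002, 1.0, -0.0, 0.001]
contact_force: [-0.5, -0.2, -0.4]
finger_gap: 0.703
grip_force: 0.0
```

Run:
```python
from h import *
plan([.4283,-.1242,.034],0,0);print(robot.state()['joint_pos'].round(2)); circ((.428,-.124))
```

```text
t 15.6 grasp [ 0.4285 -0.1224  0.11  ] z [ 0.001 -0.001 -1.   ] y [-0.003  1.    -0.001] gap 59.7 F [-0.5 -0.2 -0.4]
2 x offset [0.0, -0.019, -0.76] turn [0.004, 0.007, -0.018]
[-0.45 -0.03  1.92 -0.    1.25 -2.03]
2695 1292 ztop 0.041 centre [ 0.4279 -0.1243] r 0.0172 box [ 0.4108 -0.1409  0.0081] [ 0.4447 -0.1075  0.0421]
```

>>> apply_moves:
  offset:
    - [0,-0.04,-0.6]
    - [0,0,-0.6]
    - [0,0,-0.28]
    - [0,0,0]
  turn:
    - [0,0,0]
    - [0,0,0]
    - [0,0,0]
    - [0,0,0]
  hand: [0.4,0.4,0.4,0.4]

```text
time_s: 16.15
eef_pos: [0.4282, -0.1246, 0.1915]
tcp_rot: [-0.001, 1.0, -0.001, 0.0]
contact_force: [0.5, -0.3, 0.5]
finger_gap: 0.698
grip_force: 0.0
```

>>> apply_moves:
  offset:
    - [0,0,0]
    - [0,0,0]
    - [0,0,0]
    - [0,0,0]
  turn:
    - [0,0,0]
    - [0,0,0]
    - [0,0,0]
    - [0,0,0]
  hand: [-1,-1,-1,-1]

```text
time_s: 16.65
eef_pos: [0.4288, -0.1247, 0.1929]
tcp_rot: [-0.001, 1.0, -0.001, 0.001]
contact_force: [-1.8, 0.3, 8.6]
finger_gap: 0.385
grip_force: 38.9
```

Run:
```python
from h import *
plan(0,legs=[([.428,-.124,.16],0,0),([.50,.104,.17],0,40),([.55,.104,.125],0,40),([.65,.104,.115],0,40),([.65,.104,.06],0,40)])
```

```text
t 16.65 grasp [ 0.4292 -0.1251  0.0379] z [ 0.002 -0.002 -1.   ] y [-0.003  1.    -0.002] gap 32.7 F [-1.8  0.3  8.6]
3 x offset [-0.005, 0.005, 0.814] turn [0.009, 0.009, -0.01]
8 x offset [-0.069, 0.57, -0.066] turn [0.0, -1.0, 0.0]
2 x offset [0.5, 0.0, -0.45] turn [0.0, 0.0, 0.0]
2 x offset [1.0, 0.0, -0.1] turn [0.0, 0.0, 0.0]
2 x offset [0.0, 0.0, -0.55] turn [0.0, 0.0, 0.0]
```

>>> apply_moves:
  offset:
    - [0,0,0.7]
    - [0,0,0.9]
    - [0,0,0.9]
  turn:
    - [0,0,0]
    - [0,0,0]
    - [0,0,0]
  hand: [-1,-1,-1]

```text
time_s: 17.02
eef_pos: [0.4283, -0.1245, 0.3188]
tcp_rot: [-0.001, 1.0, -0.001, 0.001]
contact_force: [0.9, -0.6, -1.1]
finger_gap: 0.386
grip_force: 40.2
```

>>> apply_moves:
  offset:
    - [-0.07,0.61,-0.05]
    - [-0.07,0.61,-0.05]
    - [-0.07,0.61,-0.05]
    - [-0.07,0.61,-0.05]
    - [-0.07,0.61,-0.05]
  turn:
    - [0,-1,0]
    - [0,-1,0]
    - [0,-1,0]
    - [0,-1,0]
    - [0,-1,0]
  hand: [-1,-1,-1,-1,-1]

```text
time_s: 17.65
eef_pos: [0.4106, 0.0288, 0.3049]
tcp_rot: [-0.001, 0.976, -0.001, 0.219]
contact_force: [0.4, 0.3, -0.8]
finger_gap: 0.381
grip_force: 40.2
```

>>> apply_moves:
  offset:
    - [-0.07,0.61,-0.05]
    - [-0.07,0.61,-0.05]
    - [-0.07,0.61,-0.05]
    - [0.5,0,-0.4]
    - [0.5,0,-0.4]
  turn:
    - [0,-1,0]
    - [0,-1,0]
    - [0,-1,0]
    - [0,0,0]
    - [0,0,0]
  hand: [-1,-1,-1,-1,-1]

```text
time_s: 18.27
eef_pos: [0.4509, 0.1201, 0.2572]
tcp_rot: [-0.002, 0.939, -0.001, 0.343]
contact_force: [0.6, -0.2, -0.5]
finger_gap: 0.385
grip_force: 40.2
```

Run:
```python
from h import *
plan(0,legs=[([.65,.118,.115],0,40),([.65,.118,.06],0,40)])
```

```text
t 18.27 grasp [0.5509 0.12   0.1388] z [ 0.645 -0.    -0.764] y [-0.003  1.    -0.003] gap 32.7 F [ 0.6 -0.2 -0.5]
2 x offset [0.995, -0.021, -0.235] turn [0.015, 0.017, -0.014]
2 x offset [0.0, 0.0, -0.55] turn [0.0, 0.0, 0.0]
```

>>> apply_moves:
  offset:
    - [0.9,0,-0.3]
    - [1,0,-0.2]
    - [0,0,-0.5]
    - [0,0,-0.55]
    - [0,0,0]
  turn:
    - [0,0,0]
    - [0,0,0]
    - [0,0,0]
    - [0,0,0]
    - [0,0,0]
  hand: [-1,-1,-1,-1,-1]

```text
time_s: 18.9
eef_pos: [0.545, 0.1193, 0.1779]
tcp_rot: [-0.001, 0.94, -0.001, 0.341]
contact_force: [-0.3, 0.1, -0.8]
finger_gap: 0.387
grip_force: 40.2
```

>>> apply_moves:
  offset:
    - [0,0,0]
    - [0,0,0]
    - [0,0,0]
    - [0,0,0.5]
    - [0,0,0.7]
  turn:
    - [0,0,0]
    - [0,0,0]
    - [0,0,0]
    - [0,0,0]
    - [0,0,0]
  hand: [0.15,0.15,0.15,0.15,0.15]

```text
time_s: 19.52
eef_pos: [0.5452, 0.1194, 0.2395]
tcp_rot: [-0.001, 0.94, -0.001, 0.342]
contact_force: [0.5, 0.3, -0.8]
finger_gap: 0.572
grip_force: 0.0
```

>>> apply_moves:
  offset:
    - [-1,0,0.3]
    - [-1,0,0.3]
    - [-1,0,0.5]
    - [0,0,0]
  turn:
    - [0,0,0]
    - [0,0,0]
    - [0,0,0]
    - [0,0,0]
  hand: [0.15,0.15,0.15,0.15]

```text
time_s: 20.02
eef_pos: [0.3934, 0.1196, 0.2972]
tcp_rot: [-0.001, 0.938, -0.001, 0.345]
contact_force: [1.2, 0.1, -0.3]
finger_gap: 0.572
grip_force: 0.0
```

```bash
cat >> h.py <<'E'
def crate():
    P=np.concatenate([cloud(cam(n)).reshape(-1,3) for n in('top','side')])
    k=(abs(P[:,0]-.64)<.054)&(abs(P[:,1]-.104)<.054)&(P[:,2]>.015)&(P[:,2]<.12);Q=P[k];print('crate',len(Q),Q.mean(0).round(3),np.percentile(Q,[3,97],axis=0).round(3))
E
python3 - <<'E'
from h import *
crate()
plan(0,legs=[([.4145,-.2905,.12],-45,0)])
E
```

```text
crate 394 [0.671 0.12  0.04 ] [[0.656 0.105 0.024]
 [0.688 0.136 0.049]]
t 20.12 grasp [0.4954 0.1193 0.1766] z [ 0.645 -0.001 -0.764] y [-0.001  1.    -0.002] gap 48.7 F [ 0.6  0.3 -0.3]
10 x offset [0.038, -0.82, -0.04] turn [0.317, 0.76, -0.864]
```

Sleeve 1 stands upright in the crate at about (0.672, 0.120). Sleeve 2 is next.

>>> apply_moves:
  offset:
    - [0.04,-0.82,0]
    - [0.04,-0.82,0]
    - [0.04,-0.82,0]
    - [0.04,-0.82,0]
    - [0.04,-0.82,0]
  turn:
    - [0.32,0.76,-0.86]
    - [0.32,0.76,-0.86]
    - [0.32,0.76,-0.86]
    - [0.32,0.76,-0.86]
    - [0.32,0.76,-0.86]
  hand: [0.4,0.4,0.4,0.4,0.4]

```text
time_s: 20.75
eef_pos: [0.4061, -0.0877, 0.2932]
tcp_rot: [0.199, 0.964, 0.001, 0.175]
contact_force: [0.9, -0.1, -0.2]
finger_gap: 0.704
grip_force: 0.0
```

>>> apply_moves:
  offset:
    - [0.04,-0.82,0]
    - [0.04,-0.82,0]
    - [0.04,-0.82,-0.1]
    - [0.04,-0.82,-0.15]
    - [0.04,-0.82,-0.15]
  turn:
    - [0.32,0.76,-0.86]
    - [0.32,0.76,-0.86]
    - [0.32,0.76,-0.86]
    - [0.32,0.76,-0.86]
    - [0.32,0.76,-0.86]
  hand: [0.4,0.4,0.4,0.4,0.4]

```text
time_s: 21.38
eef_pos: [0.4159, -0.293, 0.2723]
tcp_rot: [0.383, 0.924, 0.002, -0.003]
contact_force: [-0.4, 0.5, 0.2]
finger_gap: 0.698
grip_force: 0.0
```

>>> apply_moves:
  offset:
    - [0,0,0]
  turn:
    - [0,0,0]
  hand: [0.4]

```text
time_s: 21.5
eef_pos: [0.4159, -0.2936, 0.2714]
tcp_rot: [0.383, 0.924, 0.003, -0.003]
contact_force: [-0.7, 0.4, 0.5]
finger_gap: 0.702
grip_force: 0.0
```

Run:
```python
from h import *
plan([.4135,-.291,.036],-45,0);print(robot.state()['joint_pos'].round(2)); circ((.414,-.291))
```

```text
t 21.5 grasp [ 0.4153 -0.2925  0.1164] z [-0.004  0.007 -1.   ] y [0.708 0.706 0.002] gap 59.7 F [-0.7  0.4  0.5]
2 x offset [-0.024, 0.026, -0.804] turn [-0.041, -0.024, 0.005]
[-0.77  0.1   1.77  0.    1.28 -1.55]
2492 1218 ztop 0.041 centre [ 0.4127 -0.2923] r 0.0171 box [ 0.3958 -0.3089  0.008 ] [ 0.4296 -0.2754  0.0418]
```

>>> apply_moves:
  offset:
    - [-0.06,0.03,-0.6]
    - [0,0,-0.6]
    - [0,0,-0.4]
    - [0,0,0]
  turn:
    - [-0.08,-0.05,0]
    - [0,0,0]
    - [0,0,0]
    - [0,0,0]
  hand: [0.4,0.4,0.4,0.4]

```text
time_s: 22.05
eef_pos: [0.4124, -0.2884, 0.1926]
tcp_rot: [0.381, 0.925, 0.0, 0.001]
contact_force: [1.2, 0.3, 0.8]
finger_gap: 0.699
grip_force: 0.0
```

>>> apply_moves:
  offset:
    - [0,0,0]
    - [0,0,0]
    - [0,0,0]
    - [0,0,0]
  turn:
    - [0,0,0]
    - [0,0,0]
    - [0,0,0]
    - [0,0,0]
  hand: [-1,-1,-1,-1]

```text
time_s: 22.55
eef_pos: [0.4128, -0.2892, 0.1953]
tcp_rot: [0.381, 0.924, -0.001, 0.003]
contact_force: [-0.1, 2.6, 6.9]
finger_gap: 0.386
grip_force: 39.6
```

>>> apply_moves:
  offset:
    - [0,0,0.7]
    - [0,0,0.9]
    - [0,0,0.9]
    - [0,0,0]
  turn:
    - [0,0,0]
    - [0,0,0]
    - [0,0,0]
    - [0,0,0]
  hand: [-1,-1,-1,-1]

```text
time_s: 23.05
eef_pos: [0.4128, -0.2893, 0.3231]
tcp_rot: [0.381, 0.924, -0.002, 0.006]
contact_force: [0.4, -0.2, -2.6]
finger_gap: 0.387
grip_force: 40.2
```

Run:
```python
from h import *
plan(0,legs=[([.50,.088,.165],0,40),([.54,.088,.13],0,40),([.607,.088,.115],0,40),([.607,.088,.062],0,40)])
```

```text
t 23.05 grasp [ 0.4142 -0.2905  0.1681] z [ 0.009 -0.007 -1.   ] y [0.705 0.709 0.001] gap 32.9 F [ 0.4 -0.2 -2.6]
10 x offset [-0.025, 0.755, -0.079] turn [-0.309, -0.745, 0.86]
1 x offset [0.8, 0.0, -0.7] turn [0.0, 0.0, 0.0]
2 x offset [0.67, 0.0, -0.15] turn [0.0, 0.0, 0.0]
2 x offset [0.0, 0.0, -0.53] turn [0.0, 0.0, 0.0]
```

>>> apply_moves:
  offset:
    - [-0.03,0.75,0]
    - [-0.03,0.75,0]
    - [-0.03,0.75,0]
    - [-0.03,0.75,0]
    - [-0.03,0.75,0]
  turn:
    - [-0.31,-0.75,0.86]
    - [-0.31,-0.75,0.86]
    - [-0.31,-0.75,0.86]
    - [-0.31,-0.75,0.86]
    - [-0.31,-0.75,0.86]
  hand: [-1,-1,-1,-1,-1]

```text
time_s: 23.68
eef_pos: [0.4045, -0.1004, 0.3186]
tcp_rot: [0.196, 0.964, -0.0, 0.178]
contact_force: [0.6, 0.8, -1.8]
finger_gap: 0.388
grip_force: 40.2
```

>>> apply_moves:
  offset:
    - [-0.03,0.75,-0.1]
    - [-0.03,0.75,-0.15]
    - [-0.03,0.75,-0.15]
    - [-0.03,0.75,-0.15]
    - [-0.03,0.75,-0.15]
  turn:
    - [-0.31,-0.75,0.86]
    - [-0.31,-0.75,0.86]
    - [-0.31,-0.75,0.86]
    - [-0.31,-0.75,0.86]
    - [-0.31,-0.75,0.86]
  hand: [-1,-1,-1,-1,-1]

```text
time_s: 24.3
eef_pos: [0.3969, 0.0871, 0.2835]
tcp_rot: [-0.001, 0.94, 0.0, 0.342]
contact_force: [0.7, -1.3, -0.7]
finger_gap: 0.383
grip_force: 40.2
```

>>> apply_moves:
  offset:
    - [0.6,0,-0.7]
    - [0,0,0]
  turn:
    - [0,0,0]
    - [0,0,0]
  hand: [-1,-1]

```text
time_s: 24.55
eef_pos: [0.4274, 0.0864, 0.2458]
tcp_rot: [-0.001, 0.941, 0.0, 0.338]
contact_force: [1.2, 0.7, -1.3]
finger_gap: 0.385
grip_force: 40.4
```

Run:
```python
from h import *
plan(0,legs=[([.607,.088,.115],0,40),([.607,.088,.062],0,40)])
```

```text
t 24.55 grasp [0.526  0.0865 0.1263] z [ 0.636  0.001 -0.771] y [-0.002  1.     0.   ] gap 32.7 F [ 1.2  0.7 -1.3]
2 x offset [0.8, 0.016, -0.121] turn [-0.001, -0.048, -0.009]
2 x offset [0.0, 0.0, -0.53] turn [0.0, 0.0, 0.0]
```

>>> apply_moves:
  offset:
    - [0.8,0,0]
    - [0.8,0,-0.2]
    - [0,0,-0.5]
    - [0,0,-0.55]
    - [0,0,0]
  turn:
    - [0,0,0]
    - [0,0,0]
    - [0,0,0]
    - [0,0,0]
    - [0,0,0]
  hand: [-1,-1,-1,-1,-1]

```text
time_s: 25.18
eef_pos: [0.5066, 0.0856, 0.1854]
tcp_rot: [0.0, 0.941, 0.0, 0.339]
contact_force: [0.1, 0.1, -1.4]
finger_gap: 0.388
grip_force: 40.4
```

>>> apply_moves:
  offset:
    - [0,0,0]
    - [0,0,0]
    - [0,0,0]
    - [0,0,0.5]
    - [0,0,0.7]
  turn:
    - [0,0,0]
    - [0,0,0]
    - [0,0,0]
    - [0,0,0]
    - [0,0,0]
  hand: [0.06,0.06,0.06,0.06,0.06]

```text
time_s: 25.8
eef_pos: [0.5072, 0.0859, 0.247]
tcp_rot: [-0.0, 0.94, 0.0, 0.34]
contact_force: [0.4, -0.4, 0.1]
finger_gap: 0.53
grip_force: 0.0
```

>>> apply_moves:
  offset:
    - [-1,0,0.3]
    - [-1,0,0.3]
    - [-1,0,0.5]
    - [0,0,0]
  turn:
    - [0,0,0]
    - [0,0,0]
    - [0,0,0]
    - [0,0,0]
  hand: [0.06,0.06,0.06,0.06]

```text
time_s: 26.3
eef_pos: [0.3553, 0.0861, 0.3049]
tcp_rot: [-0.0, 0.939, 0.001, 0.345]
contact_force: [1.2, 0.2, 1.1]
finger_gap: 0.524
grip_force: 0.0
```

Run:
```python
from h import *
crate()
plan(0,legs=[([.432,.0072,.13],0,0)])
a=cam('side')['pixels'][180:330,170:370,::-1];b=cam('top')['pixels'][100:250,220:420,::-1]
cv2.imwrite('pics/x4.png',np.hstack([cv2.resize(i,(400,300)) for i in(a,b)]))
```

```text
crate 709 [0.657 0.106 0.038] [[0.629 0.07  0.019]
 [0.687 0.135 0.049]]
t 26.4 grasp [0.457  0.086  0.1838] z [ 0.643  0.001 -0.766] y [-0.001  1.     0.   ] gap 45.2 F [ 0.2 -0.6  0.9]
9 x offset [0.166, -0.175, -0.039] turn [-0.001, 0.889, -0.0]
```

View pics/x4.png

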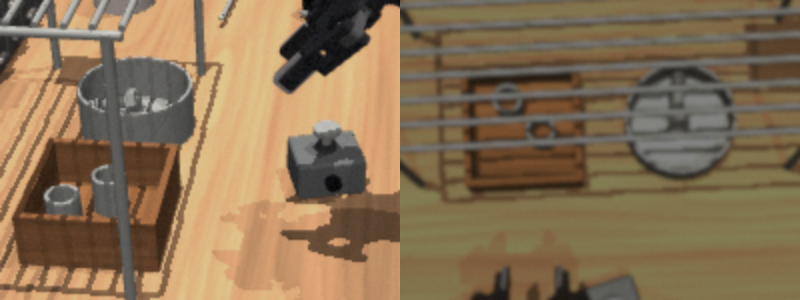

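All four are put away: the sleeves stand in the crate at (508,98) and (542,130), and the bolts lie in the tin around (680,110). Next is the counter, with the fingers shut and the tool vertical.

>>> apply_moves:
  offset:
    - [0.17,-0.17,0]
    - [0.17,-0.17,0]
    - [0.17,-0.17,0]
    - [0.17,-0.17,0]
    - [0.17,-0.17,0]
  turn:
    - [0,0.89,0]
    - [0,0.89,0]
    - [0,0.89,0]
    - [0,0.89,0]
    - [0,0.89,0]
  hand: [-1,-1,-1,-1,-1]

```text
time_s: 27.12
eef_pos: [0.4012, 0.0429, 0.3002]
tcp_rot: [0.0, 0.989, 0.0, 0.15]
contact_force: [0.9, -0.2, 0.2]
finger_gap: -0.002
grip_force: 0.0
```

>>> apply_moves:
  offset:
    - [0.17,-0.17,0]
    - [0.17,-0.17,0]
    - [0.17,-0.17,0]
    - [0.17,-0.17,0]
    - [0,0,0]
  turn:
    - [0,0.89,0]
    - [0,0.89,0]
    - [0,0.89,0]
    - [0,0.89,0]
    - [0,0,0]
  hand: [-1,-1,-1,-1,-1]

```text
time_s: 27.75
eef_pos: [0.4353, 0.0088, 0.2998]
tcp_rot: [0.0, 1.0, 0.001, -0.003]
contact_force: [0.2, 0.7, -1.0]
finger_gap: -0.002
grip_force: 0.0
```

Run:
```python
from h import *
c=cam('wrist');F=cloud(c).reshape(-1,3);k=(np.hypot(F[:,0]-.433,F[:,1]-.007)<.03)&(F[:,2]>.06)&(F[:,2]<.07);Q=F[k]
if len(Q): print(len(Q),cv2.minEnclosingCircle(Q[:,:2].astype(np.float32)),np.median(Q[:,2]))
plan([.432,.0072,.10],0,0)
```

```text
1684 ((0.43201160430908203, 0.006203225813806057), 0.014089403674006462) 0.06503080700398081
t 27.8 grasp [0.434  0.0094 0.1451] z [-0.005  0.001 -1.   ] y [0.    1.    0.001] gap -0.2 F [ 0.3 -0.3 -0.3]
1 x offset [-0.055, -0.04, -0.901] turn [-0.013, -0.058, 0.005]
```

>>> apply_moves:
  offset:
    - [-0.05,-0.06,-0.6]
    - [0,0,-0.5]
    - [0,0,0]
  turn:
    - [0,0,0]
    - [0,0,0]
    - [0,0,0]
  hand: [-1,-1,-1]

```text
time_s: 28.18
eef_pos: [0.4309, 0.0067, 0.2451]
tcp_rot: [-0.0, 1.0, 0.001, -0.003]
contact_force: [0.4, -0.0, 0.6]
finger_gap: 0.002
grip_force: 0.0
```

>>> apply_moves:
  offset:
    - [0,0,-0.1]
    - [0,0,-0.08]
    - [0,0,0]
  turn:
    - [0,0,0]
    - [0,0,0]
    - [0,0,0]
  hand: [-1,-1,-1]

```text
time_s: 28.55
eef_pos: [0.4317, 0.0064, 0.238]
tcp_rot: [-0.0, 1.0, 0.0, -0.001]
contact_force: [0.6, -0.1, 2.0]
finger_gap: 0.005
grip_force: 1.2
```

>>> apply_moves:
  offset:
    - [0,0,-0.08]
    - [0,0,-0.06]
    - [0,0,0]
  turn:
    - [0,0,0]
    - [0,0,0]
    - [0,0,0]
  hand: [-1,-1,-1]

```text
time_s: 28.92
eef_pos: [0.4317, 0.0064, 0.2308]
tcp_rot: [-0.0, 1.0, 0.0, -0.001]
contact_force: [1.3, 1.4, 7.1]
finger_gap: 0.001
grip_force: 3.3
```

>>> apply_moves:
  offset:
    - [0,0,-0.05]
    - [0,0,0]
  turn:
    - [0,0,0]
    - [0,0,0]
  hand: [-1,-1]

```text
time_s: 29.18
eef_pos: [0.4317, 0.0064, 0.2285]
tcp_rot: [-0.0, 1.0, 0.0, -0.001]
contact_force: [0.8, 1.7, 8.3]
finger_gap: -0.001
grip_force: 4.0
```

>>> apply_moves:
  offset:
    - [0,0,-0.03]
    - [0,0,0]
  turn:
    - [0,0,0]
    - [0,0,0]
  hand: [-1,-1]

```text
time_s: 29.42
eef_pos: [0.4318, 0.0064, 0.2281]
tcp_rot: [-0.0, 1.0, 0.0, -0.001]
contact_force: [-10.3, 2.9, 31.8]
finger_gap: -0.004
grip_force: 16.0
```

The force jumped to 32 N at z = 0.228, so the plunger is on its stop. I let it spring back up and check.

>>> apply_moves:
  offset:
    - [0,0,0.3]
    - [0,0,0.9]
    - [0,0,0.9]
    - [0,0,0]
    - [0,0,0]
  turn:
    - [0,0,0]
    - [0,0,0]
    - [0,0,0]
    - [0,0,0]
    - [0,0,0]
  hand: [-1,-1,-1,-1,-1]

```text
time_s: 30.05
eef_pos: [0.4313, 0.0064, 0.3309]
tcp_rot: [-0.0, 1.0, 0.0, -0.002]
contact_force: [-0.3, -0.6, -0.6]
finger_gap: -0.003
grip_force: 0.0
```

Run:
```python
from h import *
crate();c=cam('wrist');F=cloud(c).reshape(-1,3);k=(np.hypot(F[:,0]-.432,F[:,1]-.0064)<.012)&(F[:,2]>.045)&(F[:,2]<.08);print('plunger z',np.median(F[k,2]))
print(robot.state()['contact_force'].round(1)); print(robot.job_done())
```

```text
crate 722 [0.656 0.106 0.038] [[0.628 0.07  0.017]
 [0.687 0.136 0.049]]
plunger z 0.0651550786624649
[ 0.1  0.3 -0.3]
the job is handed in; nothing more can be done
None
```

I handed the job in at about 30 s; no verdict came back, but by my checks both bolts are in the tin, both sleeves are in the crate, and the plunger was pressed to its stop (about 32 N) and is back up; the fingers hit a sleeve once with up to 89 N at the wrist (limit 120 N).

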